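# Turn the turntable's hanger arm the right way up

## Robot

A 6-joint arm with a two-finger parallel gripper is mounted at the origin on the work surface. World frame = base frame: x ahead of the robot, y to its left, z up, the work surface at z = 0. Lengths are in m, angles in degrees, forces in N, time in s.
With the tool pointing down it reaches from about 0.4 to 0.825 m from the base axis. Payload 7 kg.
Tool frame: the origin (TCP) lies at the very end of the fingers, on their centre line; the grasp point (between the pads) lies 19 mm behind it; z points along the fingers, y is the line along which they close (so a half turn about z gives the same grasp; the last joint's range is limited). The gripper opens to 88 mm and grips with 3 to 60 N. Pads are 19 mm wide; open, the fingers measure 130 mm over their backs; the gripper's body (78 mm by 193 mm) begins 47 mm behind the grasp point.
Start: joints at [92.08, 20.546, 0.682, 0, -70.136, -16.507], TCP at [0.168, 0.654, 0.227] pointing down, gripper open.
Joint ranges: [-176.03, 176.03], [-82.01, 121.73], [-58.28, 71.71], [-173.87, 95.51], [-174.79, -0.11], [-173.66, 173.66]. Speed limits (degrees/s): [136.94, 136.94, 172.46, 180, 180, 180].

## Interface

Orientations are given as [roll, pitch, yaw] about the fixed x, y, z axes, in that order (R = Rz(yaw) Ry(pitch) Rx(roll)).
In Python, from plant import ctrl, viewer gives the robot as it stands.
- The arm moves only by the tool servo_tool, never from a script. Its argument "rows" is a list of rows, each a list of 6 numbers: the shift along the world's x, y, z in mm, then the turn, a rotation vector about the world's x, y, z in degrees. A call has 1 to 5 rows; each row shifts and turns the commanded pose from where the row before left it; what a row does not reach is not made up. A row lasts 1/12 s, in which the tool goes at most 41.7 mm and 7.16 degrees, less where a joint would pass 70% of its speed; a pose out of reach is approached as far as the arm can. A call is refused whole if a number of a shift passes 41.7 or a number of a turn 7.16, either way. A call with a gripper value outside its range is refused whole. "fingers" is the finger opening in mm, from 0 to 87.6, set as the call begins (left out, the last holds). The fingers move at their own pace and stop on an object; the grip force is fixed at half the most. Time passes only in rows, so rows that do not move let the fingers close. It gives the time, the measured TCP pose, the force and the opening at its end, in the units of the state.
- ctrl.get_obs(): the state, without advancing time (a new reading comes with each control period).
- viewer.snapshot(name): name is "scene" or "side" or "wrist"; returns (picture, depth): 384x512x3 uint8, red, green, blue; 384x512 float32, m along the optical axis (not along the pixel's ray), 0 where there is no reading.
- viewer.calibration(name): a dict with "fx", "fy", "cx", "cy" (pixels), "origin" and "rotation" of the camera in the world. Camera axes: x right, y up, looking along -z (the intrinsics and any distortion apply to the point x, -y, -z); pixel columns grow to the right and rows downward; lengths in m; the calibration is good to about 2 mm. The wrist camera is an equidistant fisheye: a pixel r from the principal point sees the ray r / f radians off the axis. A picture is of the moment at which its call begins: read the wrist's pose just before it. calibration takes no time and is no camera call; for the wrist camera it gives the pose at the moment of the call.
- ctrl.close_job(): hands the job in, once; it reports no verdict.
The state is a dict: "clock": time; "joint_pos": joint angles; "qvel": joint speeds; "tau": joint torques, N m; "tool_pos": TCP position; "orientation": TCP orientation; "force": force on the tool from outside, world axes, zero at the start; "moment": the same for the moment, N m; "opening": finger opening in m.
Only numpy, scipy, OpenCV 4.12 (cv2) and the standard library are available. Lean on these libraries where they do the work, as an engineer would, in place of code of your own. Each camera call takes 0.05 s, during which the arm holds its last target. There are 200 camera calls.

## Task

Someone put the turntable's swivel hanger arm back on its pin upside down after washing it. Lift it off, turn it end for end so that its two pegs point up, lower it fully home on the pin again and swing it so that the pegs stand over the small wooden tray, where cups will drip. Do not drop the arm, and leave the tray and the other things on the turntable where they are.

Things in the scene. Friction and masses are not known exactly. Their poses are not given: they have to be found in the camera images.
- turntable: countertop turntable: round white melamine disc, 350 mm across, its top 48 mm above the worktop, on a grey base fixed to the worktop; it spins about its centre against light friction (0.35 N m). A chrome column, 21 mm thick with a 60 mm flange at its foot, stands at its centre and bears the pivot pin. Origin: centre of the base on the worktop
- seat (a point): centre of the flat shoulder of the column, 190 mm above the worktop, on which the hanger arm's hub rests: a dark steel collar of 28 mm diameter. From it the chrome pivot pin, 11 mm in diameter, rises 55 mm vertically, the last 12 mm tapering to a 4 mm nose
- hanger: swivel hanger arm, about 100 g, free to turn on the pin. Hub: square beech block 36 x 36 x 70 mm, a 13 mm bore right through its length; fits either way up. Rod and pegs: see hooks. Origin: middle of the bore, 35 mm from both ends. x runs outward along the rod, z along the bore from the rod's end to the plain end: up at the start (upside down, pegs down), straight down when right way up
- hooks (a point): point on the axis of the arm's chrome rod, midway between its pegs, 98 mm from the bore's axis. Rod: 9 mm thick, leaves one side of the hub at the arm's z = -25 mm (10 mm from that end), reaches x = 124 mm. Pegs: 8 mm thick with 12 mm black ball ends, at x = 75 and 120 mm, pointing to -z, ending at z = -58 mm. Hub sides at y = +-18 mm and x = -18 mm are bare
- tray: small wooden tray, 85 x 140 mm, 18 mm high, loose on the turntable's disc about 105 mm from the column, its long side across the line to the column. Origin: centre of its underside, z up
- mat: cork mat 190 x 210 mm, 5 mm thick, fixed on the worktop beside the turntable and kept free: a place to lay a thing down. Origin: centre of its underside, z up
- gourd: brown calabash gourd cup with a chrome rim, 80 mm across, 88 mm high, loose on the disc; stays where it is. Origin: centre of its underside
- jar: glass jar with a wire bail clamp lid, 80 mm across, 101 mm high, loose on the disc; stays where it is. Origin: centre of its underside
- canister: grey plastic canister with a dark lid, 86 mm across, 101 mm high, loose on the disc; stays where it is. Origin: centre of its underside
There are look-alikes about, which are no part of the job. What is shaped like the hanger but green or turquoise is not meant.

How it is judged (in metres and radians):
On the way, in this order (a step that is already met when the one before it is completed fails the run):
1. the arm has been lifted clear of the pin (z of hanger in the frame of seat above 0.092 m), for 0.1 s.
2. the arm is back on the pin the right way up, its hub fully down on the shoulder (angle between hanger's own z axis and vertical above 3.04 rad and horizontal distance between hanger and seat below 0.005 m and z of hanger in the frame of seat below 0.038 m), for 0.2 s.
At the end, for the whole second after the job is handed in: The arm sits at rest and released on the pin, pegs up, upright within 0.1 rad, hub within 3 mm of fully down on the shoulder; seen from above, the point midway between its pegs is within 40 mm of the tray's centre; nothing on the turntable has moved more than 30 mm (all of step 2 and z of hanger in the frame of seat above 0.032 m and horizontal distance between hooks and tray below 0.04 m and linear speed of hanger below 0.02 m/s and angular speed of hanger below 0.2 rad/s); the robot touches nothing.
It fails at once if the arm is dropped (faster than 0.7 m/s while no finger holds it) (linear speed of hanger above 0.7 m/s and contact force between the fingers and hanger below 0.05 N).
It fails at once if the tray or another thing on the turntable is shifted more than 30 mm (distance of any of tray, gourd, jar, canister from where it was at the start of the episode above 0.03 m).
It fails at once if a thing on the turntable is knocked over (angle between any of gourd, jar, canister's own z axis and vertical above 0.5 rad).
It also fails if it takes over 72 s, if anything falls off the work surface, if the arm or the gripper's body presses on something with over 40 N, if the wrist force passes 120 N, or if a joint passes its speed limit or range.

## Working session

There is one attempt and no reset: what is moved stays moved. The work goes in short steps, Python scripts to look and compute and a tool call to move; the robot and the scene stay as the last step left them, time stands still between calls to the robot, and variables do not carry over. Pictures are saved under pics/ and viewed, on a budget of 10 in all, crops included, one or two more only if the job needs it, and the job is handed in when it is done.

Besides the shell and the picture viewer there is one more tool, called after ">>>" by a JSON object that holds its "method" and its "body", one argument or row to a line. servo_tool: Moves the arm, as the interface text tells. Its arguments: {"type":"object","properties":{"rows":{"type":"array","items":{"type":"array","items":{"type":"number"}}},"fingers":{"type":"number"}},"required":["rows"]}

```bash
mkdir -p pics
cat > h.py <<'E'
import numpy as np, cv2
from plant import ctrl, viewer
def snap(n,save=None):
    c=viewer.calibration(n); p,d=viewer.snapshot(n)
    if save: cv2.imwrite('pics/'+save,cv2.cvtColor(p,cv2.COLOR_RGB2BGR))
    return p,d,c
def ray(c,u,v,fish=False):
    a=(np.asarray(u,float)-c['cx'])/c['fx'];b=(np.asarray(v,float)-c['cy'])/c['fy']
    if fish:
        r=np.hypot(a,b);k=np.where(r>1e-9,np.sin(r)/np.maximum(r,1e-9),1);q=np.stack([a*k,-b*k,-np.cos(r)],-1)
    else: q=np.stack([a,-b,-np.ones_like(a)],-1)
    return np.array(c['origin']),q@np.array(c['rotation']).T
def onz(c,u,v,z,fish=False):
    o,r=ray(c,u,v,fish); return o+r*((z-o[2])/r[...,2])[...,None]
def pts(c,u,v,d,fish=False):
    o,r=ray(c,u,v,fish)
    f=r@np.array(c['rotation'])
    return o+r*(d/(-f[...,2]))[...,None]
E
python3 - <<'E'
from h import *
ims=[]
for n in ('scene','side','wrist'):
    p,d,c=snap(n,n+'0.png');np.savez('pics/'+n+'0.npz',p=p,d=d,**{k:np.array(c[k]) for k in ('fx','fy','cx','cy','origin','rotation')});print(n,{k:np.round(c[k],3).tolist() for k in c}, (d>0).mean())
    ims.append(p)
print(ctrl.get_obs())
E
```

```text
scene {'fx': 381.328, 'fy': 381.328, 'cx': 255.174, 'cy': 195.088, 'origin': [1.174, -0.221, 0.992], 'rotation': [41.192, 0.282, 85.7]} 0.9960072835286459
side {'fx': 416.417, 'fy': 416.417, 'cx': 249.536, 'cy': 187.627, 'origin': [0.359, -1.306, 0.788], 'rotation': [60.841, -0.572, -5.568]} 0.995880126953125
wrist {'fx': 297.319, 'fy': 297.319, 'cx': 260.409, 'cy': 190.977, 'origin': [0.247, 0.633, 0.385], 'rotation': [-17.319, -0.09, -104.443]} 0.99591064453125
{'clock': 0.15, 'joint_pos': array([ 9.20800369e+01,  2.05819815e+01,  6.46144168e-01, -1.25732551e-02,
       -7.01350152e+01, -1.65047796e+01]), 'qvel': array([ 0.05835165, -0.1542033 ,  0.13325811,  0.0851169 ,  0.08721376,
        0.01659227]), 'tau': array([-2.38107365e-03, -5.83275747e+01,  2.93291456e+01,  7.00142249e+00,
        8.77550076e-03, -1.10952360e-04]), 'tool_pos': array([0.1681187 , 0.65336024, 0.2258471 ]), 'orientation': array([ 1.79928708e+02, -8.79622608e-03, -1.44290170e+01]), 'force': array([0.24229666, 0.29882874, 0.42751064]), 'moment': array([-0.02975277, -0.02246087,  0.02233072]), 'opening': 0.08736579666283088}
```

View pics/scene0.png

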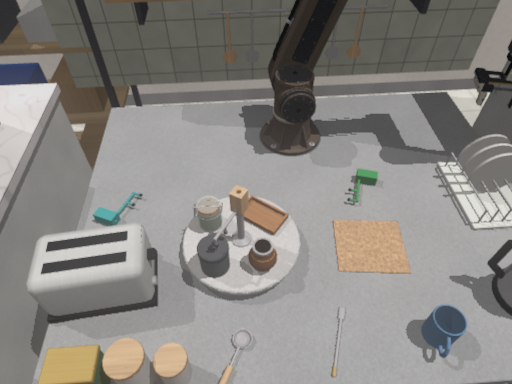

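View pics/side0.png

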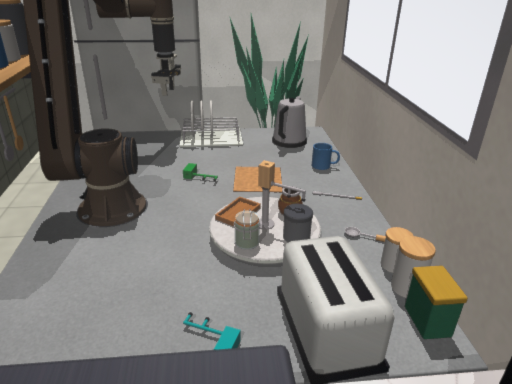

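View pics/wrist0.png

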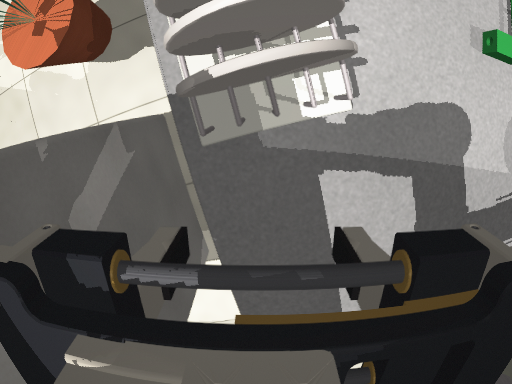

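```bash
cat >> h.py <<'E'
from scipy.spatial.transform import Rotation as Rn
_cal=viewer.calibration
def cal(n):
    c=dict(_cal(n)); r=np.asarray(c['rotation'])
    if r.shape==(3,): c['rotation']=Rn.from_euler('xyz',r,degrees=True).as_matrix()
    return c
viewer.calibration=cal
E
python3 - <<'E'
from h import *
U,V=np.meshgrid(np.arange(512),np.arange(384))
P={}
for n in ('scene','side'):
    z=np.load(f'pics/{n}0.npz');c={k:z[k] for k in z}
    c['rotation']=Rn.from_euler('xyz',c['rotation'],degrees=True).as_matrix()
    X=pts(c,U,V,z['d']);P[n]=(X,z['p'],c)
    hsv=cv2.cvtColor(z['p'],cv2.COLOR_RGB2HSV);
    def st(nm,m): 
        q=X[m]; print(n,nm,m.sum(),q.min(0).round(3),np.median(q,0).round(3),q.max(0).round(3)) if m.any() else None
    roi=(X[...,0]>.25)&(X[...,0]<.85)&(X[...,1]>-.4)&(X[...,1]<.1)
    st('disc',roi&(abs(X[...,2]-.048)<.005)&(hsv[...,1]<40)&(hsv[...,2]>150))
    m=roi&(X[...,2]>.165); st('top',m)
    hub=roi&(X[...,2]>.18)&(hsv[...,1]>70);st('hub',hub)
    print(n,'hubtop',np.round(X[hub&(X[...,2]>X[hub][:,2].max()-.006)].mean(0),4))
    rod=roi&(X[...,2]>.13)&(hsv[...,1]<60)
    st('rod',rod&(X[...,2]>.16))
    tray=roi&(X[...,2]>.05)&(X[...,2]<.072)&(hsv[...,1]>90)&(hsv[...,0]<20);st('tray',tray)
    k=cv2.connectedComponentsWithStats(tray.astype(np.uint8))[2:];i=1+np.argmax(k[0][1:,4]);print(k[0][i],k[1][i])
    hi=roi&(X[...,2]>.09)&(X[...,2]<.16)
    for px in [(208,212),(214,255),(263,255)] if n=='scene' else [(247,230),(297,225),(290,200)]:
        print(px,X[px[1],px[0]].round(3))
X=P['scene'][0]
im=np.zeros((384,512,3),np.uint8)
a=cv2.resize(P['scene'][1][170:290,160:320],None,fx=4,fy=4,interpolation=2)
b=cv2.resize(P['side'][1][150:270,200:330],None,fx=4,fy=4,interpolation=2)
cv2.imwrite('pics/crop.png',cv2.cvtColor(np.hstack([a,b])[:, :],cv2.COLOR_RGB2BGR)[:, :1160][:, ::1] if 0 else cv2.resize(cv2.cvtColor(np.hstack([a,b]),cv2.COLOR_RGB2BGR),(800,331)))
E
```

```text
scene disc 3871 [ 0.348 -0.392  0.043] [ 0.565 -0.203  0.046] [ 0.695 -0.043  0.053]
scene top 641 [ 0.492 -0.289  0.166] [ 0.533 -0.225  0.222] [ 0.624 -0.194  0.262]
scene hub 341 [ 0.495 -0.242  0.189] [ 0.528 -0.215  0.245] [ 0.545 -0.194  0.261]
scene hubtop [ 0.5207 -0.2192  0.2582]
scene rod 230 [ 0.492 -0.289  0.16 ] [ 0.577 -0.254  0.2  ] [ 0.624 -0.194  0.258]
scene tray 740 [ 0.364 -0.205  0.05 ] [ 0.442 -0.143  0.053] [ 0.514 -0.072  0.068]
[244 196  44  37 740] [264.15945946 215.01216216]
(208, 212) [ 0.483 -0.309  0.14 ]
(214, 255) [ 0.63  -0.292  0.143]
(263, 255) [ 0.636 -0.164  0.136]
side disc 1666 [ 0.347 -0.398  0.043] [ 0.518 -0.268  0.046] [ 0.693 -0.048  0.053]
side top 600 [ 0.495 -0.294  0.165] [ 0.524 -0.236  0.211] [ 0.625 -0.197  0.26 ]
side hub 404 [ 0.495 -0.248  0.18 ] [ 0.516 -0.233  0.23 ] [ 0.552 -0.197  0.26 ]
side hubtop [ 0.519  -0.224   0.2574]
side rod 191 [ 0.511 -0.294  0.16 ] [ 0.58  -0.263  0.197] [ 0.625 -0.225  0.206]
side tray 526 [ 0.368 -0.227  0.05 ] [ 0.43  -0.139  0.054] [ 0.58  -0.074  0.071]
[216 197  44  28 523] [235.89101338 209.34416826]
(247, 230) [ 0.452 -0.347  0.114]
(297, 225) [ 0.597 -0.335  0.115]
(290, 200) [ 0.603 -0.191  0.112]
```

View pics/crop.png

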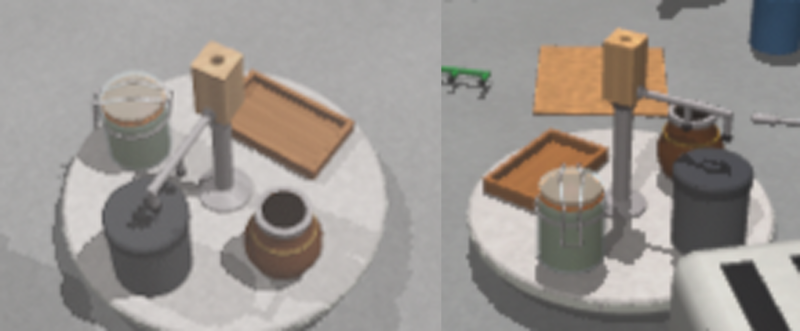

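>>> {"method": "servo_tool", "body": {
  "rows": [
    [18,-22,20,0,0,-3],
    [18,-22,20,0,0,-3],
    [18,-22,20,0,0,-3],
    [18,-22,20,0,0,-3],
    [18,-22,20,0,0,-3]
  ]
}}

```text
clock: 0.57
tool_pos: [0.2587, 0.5424, 0.3272]
orientation: [180.0, -0.0, -29.6]
force: [0.9, 0.2, 0.2]
opening: 0.0877
```

```bash
cat > log.py <<'E'
from h import *
import json
o=ctrl.get_obs()
open('log.txt','a').write(json.dumps({k:np.asarray(o[k]).tolist() for k in ('clock','joint_pos','tool_pos','orientation','force','opening')})+'\n')
print(o['clock'],np.round(o['joint_pos'],1),np.round(o['tool_pos'],4),np.round(o['orientation'],1),np.round(o['force'],1),round(o['opening'],4))
E
echo '{"joint_pos":[92.0800369,20.5819815,0.646144168,-0.0125732551,-70.1350152,-16.5047796],"tool_pos":[0.1681187,0.65336024,0.2258471],"orientation":[179.928708,-0.00879622608,-14.4290170]}' > log.txt
python3 log.py
```

```text
0.5667 [ 83.1  10.9   0.4  -0.  -79.6 -22.7] [0.2587 0.5424 0.3272] [180.   -0.  -29.6] [0.9 0.2 0.2] 0.0877
```

>>> {"method": "servo_tool", "body": {
  "rows": [
    [20,-26,10,0,0,-4],
    [20,-26,10,0,0,-4],
    [20,-26,10,0,0,-4],
    [20,-26,10,0,0,-4],
    [20,-26,10,0,0,-4]
  ]
}}

```text
clock: 0.98
tool_pos: [0.3587, 0.4121, 0.377]
orientation: [180.0, 0.0, -49.6]
force: [1.2, 0.1, 0.4]
opening: 0.0875
```

>>> {"method": "servo_tool", "body": {
  "rows": [
    [24,-30,0,-3,0,-4],
    [24,-30,0,-3,0,-4],
    [24,-30,0,-3,0,-4],
    [24,-30,0,-3,0,-4],
    [24,-30,0,-3,0,-4]
  ]
}}

```text
clock: 1.4
tool_pos: [0.4789, 0.2621, 0.3769]
orientation: [172.3, -12.9, -68.8]
force: [0.6, 1.1, -0.1]
opening: 0.0876
```

```bash
python3 log.py
```

```text
1.4 [ 54.   11.5   3.1   6.5 -95.1 -33.9] [0.4789 0.2621 0.3769] [172.3 -12.9 -68.8] [ 0.6  1.1 -0.1] 0.0876
```

>>> {"method": "servo_tool", "body": {
  "rows": [
    [20,-26,0,-5,3,-2],
    [20,-26,0,-5,3,-2],
    [20,-26,0,-5,3,-2],
    [20,-26,0,-5,3,-2],
    [0,0,0,0,0,0]
  ]
}}

```text
clock: 1.82
tool_pos: [0.5606, 0.157, 0.3686]
orientation: [151.6, -27.9, -69.8]
force: [-1.5, 0.4, -5.4]
opening: 0.0877
```

```bash
python3 log.py
```

```text
1.8167 [  42.5   28.2   14.8   12.7 -113.5  -28.3] [0.5606 0.157  0.3686] [151.6 -27.9 -69.8] [-1.5  0.4 -5.4] 0.0877
```

```bash
cat > kin.py <<'E'
import numpy as np, json
from scipy.optimize import least_squares
from scipy.spatial.transform import Rotation as R
def E(a,x): return R.from_euler(a,x,degrees=True)
def fk(q,p):
    a1,d,h,L2x,L2,L3z,L3x,L6,w,s4,o6,b=p[:12]
    R1=E('z',q[0]+b); x=R1.apply([a1,d,h])
    R2=R1*E('y',q[1]); x=x+R2.apply([L2x,0,L2])
    R3=R2*E('y',-q[2]); x=x+R3.apply([L3x,0,L3z])
    R4=R3*E('x',s4*q[3]); R5=R4*E('y',-q[4])
    R6=R5*E('x',s6*q[5]+o6)   # flange x = tool z
    x=x+R5.apply([L6,w,0])
    # tool: z=flange x
    T=R6*R.from_matrix(np.array([[0,0,1],[0,1,0],[-1,0,0]]))
    return x,T
s6=-1
def load():
    D=[json.loads(l) for l in open('log.txt')]
    return [(np.array(d['joint_pos']),np.array(d['tool_pos']),E('xyz',d['orientation'])) for d in D]
def fit(verbose=1):
    global s6
    best=None;D=load()
    for s in (1,-1):
      for s4 in (1,-1):
        for o in (0,90,180,270):
          for b in (0,-16.5):
            s6=s
            def f(v):
                p=np.r_[v[:9],s4,v[9:11]];r=[]
                for q,x,T in D:
                    xx,TT=fk(q,p); r+=list((xx-x)*10)+list((TT*T.inv()).as_rotvec())
                r+=list(1e-3*(v[:9]-v0[:9]))
                return r
            v0=np.array([.05,0,.3,0,.45,0,.45,.25,0,o,b],float)
            S=least_squares(f,v0,x_scale=np.r_[np.ones(9)*.1,10,10])
            if best is None or S.cost<best[0]: best=(S.cost,s,np.r_[S.x[:9],s4,S.x[9:11]])
    s6=best[1]
    np.savez('kin.npz',s6=s6,p=best[2])
    if verbose:
        print(best[0],s6,best[2].round(3))
        for q,x,T in D:
            xx,TT=fk(q,best[2]);print(((xx-x)*1000).round(1),np.degrees((TT*T.inv()).magnitude()).round(2))
if __name__=='__main__': fit()
E
timeout 200 python3 kin.py
```

```text
4.454520924874543e-08 -1 [-0.00e+00 -0.00e+00  1.99e-01 -0.00e+00  6.02e-01  0.00e+00  4.64e-01
  3.78e-01 -1.92e-01 -1.00e+00  2.70e+02  0.00e+00]
[ 0. -0. -0.] 0.0
[ 0. -0.  0.] 0.0
[ 0.  0. -0.] 0.0
[-0.  0.  0.] 0.0
```

```bash
cat > ik.py <<'E'
import kin; from kin import *
z=np.load('kin.npz');kin.s6=int(z['s6']);P=z['p']
lo=np.array([-176.03,-82.01,-58.28,-173.87,-174.79,-173.66]);hi=np.array([176.03,121.73,71.71,95.51,-.11,173.66])
def pose(az,camup,el=0):
    t=np.array([np.cos(np.radians(az)),np.sin(np.radians(az)),0]);x=np.array([0,0,1. if camup else -1])
    return R.from_matrix(np.stack([x,np.cross(t,x),t],1))
def ik(x,T,seeds):
    out=[]
    def f(q):
        xx,TT=fk(q,P);return np.r_[(xx-x)*5,(TT*T.inv()).as_rotvec()]
    for s in seeds:
        S=least_squares(f,np.clip(s,lo+.1,hi-.1),bounds=(lo,hi),x_scale=30.)
        if S.cost<1e-8 and not any(np.abs(S.x-o).max()<2 for o in out): out.append(S.x)
    return out
def pts_(q):
    R1=E('z',q[0]);R2=R1*E('y',q[1]);e=R1.apply([0,0,P[2]])+R2.apply([0,0,P[4]]);R3=R2*E('y',-q[2]);w=e+R3.apply([P[6],0,0])
    R5=R3*E('x',-q[3])*E('y',-q[4]);return e,w,w+R5.apply([0,P[8],0])
E
cat > t.py <<'E'
from ik import *
from h import pts
U,V=np.meshgrid(np.arange(512),np.arange(384))
for n in ('scene','side'):
    z=np.load(f'pics/{n}0.npz');c={k:z[k] for k in z};c['rotation']=E('xyz',c['rotation']).as_matrix()
    X=pts(c,U,V,z['d']);r=np.hypot(X[...,0]-.52,X[...,1]+.222)
    m=(X[...,2]>.19)&(X[...,2]<.212)&(r>.03)&(r<.13);q=X[m];print(n,m.sum(),np.degrees(np.arctan2(np.median((q[:,1]+.222)/r[m]),np.median((q[:,0]-.52)/r[m]))).round(1),r[m].max())
rng=np.random.default_rng(0);seeds=[rng.uniform(lo,hi) for _ in range(40)]
b=np.array([.52,-.222])
for az in (-125,55,-35,-65,-95):
  for up in (1,0):
    T=pose(az,up);t=T.apply([0,0,1])
    for zz in (.215,):
      for q in ik(np.r_[b,zz]+.019*t,T,seeds): print(az,up,zz,q.round(0),*[a.round(2) for a in pts_(q)])
E
timeout 300 python3 t.py
```

```text
scene 117 -30.4 0.12111005829358357
side 103 -34.6 0.12360646021683631
-125 1 0.215 [  17.   47.  -23.   39. -106.  -77.] [0.42 0.13 0.61] [0.57 0.18 0.17] [0.73 0.07 0.21]
-125 0 0.215 [  17.   47.  -23.   39. -106.  103.] [0.42 0.13 0.61] [0.57 0.18 0.17] [0.73 0.07 0.21]
55 1 0.215 [ -54.   39.   -2.  -77. -104. -136.] [ 0.22 -0.31  0.66] [ 0.42 -0.59  0.35] [ 0.31 -0.52  0.21]
55 0 0.215 [ -54.   39.   -2.  -77. -104.   44.] [ 0.22 -0.31  0.66] [ 0.42 -0.59  0.35] [ 0.31 -0.52  0.21]
-95 1 0.215 [ 23.  38. -49.  62. -91. -88.] [0.34 0.15 0.67] [0.36 0.15 0.21] [0.55 0.14 0.21]
-95 0 0.215 [ 23.  38. -49.  62. -91.  92.] [0.34 0.15 0.67] [0.36 0.15 0.21] [0.55 0.14 0.21]
```

```bash
cat > t2.py <<'E'
from ik import *
import cv2
q,x,T=load()[-1]
T2=pose(-123,0);t=T2.apply([0,0,1])
hub=np.array([.52,-.222]);g=np.r_[hub,.24]+.019*t
print('grasp',g.round(4),'t',t.round(3))
pre=g-.15*t+[0,0,.09]
w=(T2*T.inv()).as_rotvec(degrees=True);print('rotvec',w.round(1),np.linalg.norm(w),'d',((pre-x)*1000).round(1))
def path(q,x,T,dx,w,n):
    for k in range(1,n+1):
        r=ik(x+dx*k/n,E2(w*k/n)*T,[q])
        if not r: print(k,'fail');return q
        if k%4==0 or k==n: print(k,r[0].round(1), 'dmax',np.abs(r[0]-q).max().round(1),*[a.round(2) for a in pts_(r[0])[1:]])
        q=r[0]
    return q
E2=lambda w:R.from_rotvec(w,degrees=True)
n=int(np.ceil(np.linalg.norm(w)/7))
for w_ in (w,w*(1-360/np.linalg.norm(w))):
    n=int(np.ceil(np.linalg.norm(w_)/6.8));print(n,(w_/n).round(2));q1=path(q,x,T,pre-x,w_,n)
    q2=path(q1,pre,T2,g-pre,0*w,4)
z=np.load('pics/scene0.npz');c={k:z[k] for k in z};c['rotation']=E('xyz',c['rotation']).as_matrix()
from h import onz
for n in ('scene','side'):
    z=np.load(f'pics/{n}0.npz');c={k:z[k] for k in z};c['rotation']=E('xyz',c['rotation']).as_matrix()
    hsv=cv2.cvtColor(z['p'],cv2.COLOR_RGB2HSV);m=((hsv[...,1]>110)&(hsv[...,0]<16)).astype(np.uint8)
    u0,v0=(264,215) if n=='scene' else (236,209)
    l=cv2.connectedComponents(m)[1];k=l[v0,u0];vv,uu=np.nonzero(l==k)
    p=onz(c,uu,vv,.062)[:,:2];rc=cv2.minAreaRect((p*1000).astype(np.float32));print(n,'tray',rc)
E
timeout 300 python3 t2.py
```

```text
grasp [ 0.5097 -0.2379  0.24  ] t [-0.545 -0.839 -0.   ]
rotvec [ 45.  119.8  58.3] 140.60389105601027 d [  30.7 -269.1  -38.6]
21 [2.14 5.7  2.78]
4 [  35.3   33.5   20.2    9.2 -121.8   -0.6] dmax 6.8 [0.64 0.45 0.59] [0.75 0.3  0.62]
8 [  30.2   39.4   22.2   10.3 -129.    26.5] dmax 6.8 [0.71 0.42 0.53] [0.82 0.26 0.56]
12 [  27.3   44.    18.7   16.2 -132.2   54.2] dmax 7.0 [0.74 0.38 0.43] [0.85 0.23 0.48]
16 [  25.8   46.3    9.6   25.5 -130.1   81.5] dmax 6.7 [0.73 0.35 0.34] [0.85 0.22 0.4 ]
20 [  25.1   46.    -2.9   35.9 -123.7  106.8] dmax 6.1 [0.67 0.31 0.27] [0.81 0.21 0.34]
21 [  24.9   45.5   -6.4   38.6 -121.6  112.7] dmax 5.9 [0.65 0.3  0.26] [0.8  0.2  0.33]
4 [  17.9   44.5  -24.5   41.  -106.1  103.6] dmax 4.1 [0.56 0.18 0.19] [0.72 0.08 0.24]
33 [-2.13 -5.66 -2.76]
4 [  45.5   21.9    0.6   21.8 -102.   -53.8] dmax 6.7 [0.46 0.47 0.59] [0.6  0.36 0.66]
8 [ 48.1  18.5 -12.6  31.9 -94.9 -82.4] dmax 7.4 [0.39 0.44 0.53] [0.55 0.37 0.62]
12 [  49.    19.   -22.9   41.2  -93.2 -112.4] dmax 7.5 [0.35 0.41 0.46] [0.52 0.38 0.55]
16 [  47.5   23.   -28.7   47.4  -96.2 -141.9] dmax 7.2 [0.35 0.39 0.39] [0.52 0.38 0.48]
20 [  43.9   29.3  -29.5   49.5 -102.  -169.6] dmax 6.7 [0.39 0.37 0.33] [0.56 0.37 0.4 ]
21 fail
1 fail
scene tray ((-113.7860107421875, -151.7025146484375), (2999.87158203125, 2093.57421875), 84.99052429199219)
side tray ((436.07073974609375, -158.03793334960938), (150.7393035888672, 88.7804183959961), 50.2836799621582)
```

>>> {"method": "servo_tool", "body": {
  "rows": [
    [1.5,-12.8,-1.8,2.14,5.7,2.78],
    [1.5,-12.8,-1.8,2.14,5.7,2.78],
    [1.5,-12.8,-1.8,2.14,5.7,2.78],
    [1.5,-12.8,-1.8,2.14,5.7,2.78],
    [1.5,-12.8,-1.8,2.14,5.7,2.78]
  ]
}}

```text
clock: 2.23
tool_pos: [0.5659, 0.0951, 0.3674]
orientation: [132.8, -3.5, -50.1]
force: [-0.0, 0.2, 0.8]
opening: 0.0876
```

>>> {"method": "servo_tool", "body": {
  "rows": [
    [1.5,-12.8,-1.8,2.14,5.7,2.78],
    [1.5,-12.8,-1.8,2.14,5.7,2.78],
    [1.5,-12.8,-1.8,2.14,5.7,2.78],
    [1.5,-12.8,-1.8,2.14,5.7,2.78],
    [1.5,-12.8,-1.8,2.14,5.7,2.78]
  ]
}}

```text
clock: 2.65
tool_pos: [0.5734, 0.0309, 0.358]
orientation: [120.6, 24.5, -38.2]
force: [0.4, -0.5, 0.8]
opening: 0.0878
```

>>> {"method": "servo_tool", "body": {
  "rows": [
    [1.5,-12.8,-1.8,2.14,5.7,2.78],
    [1.5,-12.8,-1.8,2.14,5.7,2.78],
    [1.5,-12.8,-1.8,2.14,5.7,2.78],
    [1.5,-12.8,-1.8,2.14,5.7,2.78],
    [1.5,-12.8,-1.8,2.14,5.7,2.78]
  ]
}}

```text
clock: 3.07
tool_pos: [0.581, -0.033, 0.3486]
orientation: [111.5, 54.1, -29.9]
force: [-1.5, -0.7, 0.8]
opening: 0.0881
```

>>> {"method": "servo_tool", "body": {
  "rows": [
    [1.5,-12.8,-1.8,2.14,5.7,2.78],
    [1.5,-12.8,-1.8,2.14,5.7,2.78],
    [1.5,-12.8,-1.8,2.14,5.7,2.78],
    [1.5,-12.8,-1.8,2.14,5.7,2.78],
    [1.5,-12.8,-1.8,2.14,5.7,2.78]
  ]
}}

```text
clock: 3.48
tool_pos: [0.5884, -0.0969, 0.3395]
orientation: [100.1, 84.4, -26.7]
force: [0.0, 0.1, -0.6]
opening: 0.0876
```

>>> {"method": "servo_tool", "body": {
  "rows": [
    [1.5,-12.8,-1.8,2.14,5.7,2.78],
    [0,0,0,0,0,0],
    [0,0,0,0,0,0]
  ]
}}

```text
clock: 3.73
tool_pos: [0.5894, -0.1091, 0.3385]
orientation: [13.1, 89.5, -111.1]
force: [0.3, -0.6, 0.8]
opening: 0.0876
```

```bash
python3 log.py
cat > err.py <<'E'
import sys; from ik import *
az,up=float(sys.argv[1]),int(sys.argv[2]); q,x,T=load()[-1]
T2=pose(az,up); print('x',x.round(4),'rotvec to go',(T2*T.inv()).as_rotvec(degrees=True).round(2))
E
python3 err.py -123 0
python3 - <<'E'
from h import *
p,d,c=snap('wrist','w1.png');np.savez('pics/w1.npz',p=p,d=d,**{k:np.array(c[k]) for k in ('fx','fy','cx','cy','origin','rotation')})
E
```

```text
3.7333 [  24.8   45.5   -5.4   38.  -123.2  112.8] [ 0.5894 -0.1091  0.3385] [  13.1   89.5 -111.1] [ 0.3 -0.6  0.8] 0.0876
x [ 0.5894 -0.1091  0.3385] rotvec to go [ 0.46 -0.17  1.21]
```

View pics/w1.png

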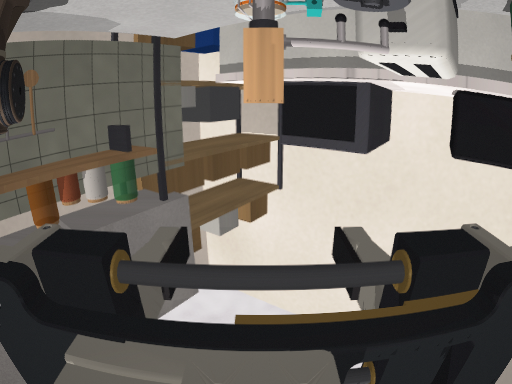

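```bash
cat > t3.py <<'E'
from ik import *
from h import pts
import cv2
q,x,T=load()[-1]
z=np.load('pics/w1.npz');c={k:z[k] for k in z}
U,V=np.meshgrid(np.arange(512),np.arange(384));X=pts(c,U,V,z['d'],True)
hsv=cv2.cvtColor(z['p'],cv2.COLOR_RGB2HSV)
near=np.hypot(X[...,0]-.52,X[...,1]+.222)<.06
hub=near&(X[...,2]>.18)&(X[...,2]<.27)&(hsv[...,1]>70)
p=X[hub];print('hub',hub.sum(),p.min(0).round(4),p.max(0).round(4))
u=p[:,:2];mid=(p[:,2]>.215)&(p[:,2]<.25);r=cv2.minAreaRect((u[mid]*1000).astype(np.float32));print(r)
s=np.linalg.svd(u[mid]-u[mid].mean(0))[2][0];print('face dir',np.degrees(np.arctan2(s[1],s[0])).round(1),u[mid].mean(0).round(4))
rr=np.hypot(X[...,0]-.52,X[...,1]+.222)
rod=(rr<.128)&(rr>.03)&(X[...,2]>.19)&(X[...,2]<.211)&~hub
p=X[rod][:,:2];
if rod.sum()>5:
    s=np.linalg.svd(p-p.mean(0))[2][0];print('rod',rod.sum(),np.degrees(np.arctan2(s[1],s[0])).round(1),p.mean(0).round(4))
pegs=(rr<.135)&(rr>.06)&(X[...,2]>.16)&(X[...,2]<.19);print('pegs',X[pegs].mean(0).round(4),pegs.sum())
t=T.apply([0,0,1]);yv=T.apply([0,1,0])
for a in (hub&(X[...,2]>.2),(rr<.04)&(X[...,2]>.1)&(X[...,2]<.17)):
    l=(X[a]-x)@yv;f=(X[a]-x)@t;print('lateral',np.percentile(l,[1,50,99]).round(4),'ahead',np.percentile(f,[2,50]).round(4),a.sum())
print('t',t.round(3),'y',yv.round(3))
E
python3 t3.py
```

```text
hub 3042 [ 0.5118 -0.2273  0.1876] [ 0.5437 -0.1932  0.2604]
((528.0726928710938, -204.1221160888672), (4.532179832458496, 35.90972900390625), 57.7832145690918)
face dir -32.9 [ 0.528  -0.2044]
rod 919 -33.1 [ 0.5861 -0.2597]
pegs [ 0.6004 -0.269   0.1794] 363
lateral [-0.0152  0.0026  0.0204] ahead [0.1108 0.1124] 2649
lateral [-0.0077  0.0027  0.0132] ahead [0.1186 0.1213] 219
t [-0.562 -0.827  0.008] y [ 0.827 -0.562  0.002]
```

>>> {"method": "servo_tool", "body": {
  "rows": [
    [0,0,-33,0.46,-0.17,1.2],
    [0,0,-33,0,0,0],
    [0,0,-32.5,0,0,0],
    [-16,-25,0,0,0,0],
    [-16,-25,0,0,0,0]
  ]
}}

```text
clock: 4.2
tool_pos: [0.5584, -0.1579, 0.237]
orientation: [-35.4, 89.9, -158.3]
force: [1.0, -0.7, 1.2]
opening: 0.0875
```

>>> {"method": "servo_tool", "body": {
  "rows": [
    [-16,-25,0,0,0,0],
    [-16,-25,0,0,0,0],
    [0,0,0,0,0,0]
  ]
}}

```text
clock: 4.45
tool_pos: [0.5226, -0.2119, 0.2406]
orientation: [173.7, 89.9, 50.4]
force: [-1.1, 0.1, -0.3]
opening: 0.0878
```

```bash
python3 log.py;python3 err.py -123 0
```

```text
4.45 [  19.7   45.5  -21.4   39.3 -108.1  104.3] [ 0.5226 -0.2119  0.2406] [173.7  89.9  50.4] [-1.1  0.1 -0.3] 0.0878
x [ 0.5226 -0.2119  0.2406] rotvec to go [-0.06  0.05  0.29]
```

>>> {"method": "servo_tool", "body": {
  "rows": [
    [-14.5,-23.5,-0.5,0,0,0.25],
    [0,0,0,0,0,0],
    [0,0,0,0,0,0]
  ]
}}

```text
clock: 4.7
tool_pos: [0.5111, -0.2329, 0.2403]
orientation: [147.8, 89.8, 25.0]
force: [1.0, -0.1, 0.3]
opening: 0.0872
```

>>> {"method": "servo_tool", "body": {
  "rows": [
    [0,0,0,0,0,0],
    [0,0,0,0,0,0],
    [0,0,0,0,0,0],
    [0,0,0,0,0,0],
    [0,0,0,0,0,0]
  ],
  "fingers": 10
}}

```text
clock: 5.12
tool_pos: [0.5115, -0.2322, 0.2397]
orientation: [-124.4, 89.9, 112.9]
force: [0.4, 0.2, 0.2]
opening: 0.0599
```

>>> {"method": "servo_tool", "body": {
  "rows": [
    [0,0,0,0,0,0],
    [0,0,0,0,0,0],
    [0,0,0,0,0,0],
    [0,0,0,0,0,0],
    [0,0,0,0,0,0]
  ]
}}

```text
clock: 5.53
tool_pos: [0.511, -0.2326, 0.2398]
orientation: [-111.1, 89.9, 126.2]
force: [-0.6, 0.8, 0.3]
opening: 0.0361
```

```bash
python3 log.py;python3 err.py -123 0
```

```text
5.5333 [  18.4   44.5  -24.4   40.8 -106.2  103.7] [ 0.511  -0.2326  0.2398] [-111.1   89.9  126.2] [-0.6  0.8  0.3] 0.0361
x [ 0.511  -0.2326  0.2398] rotvec to go [-0.11 -0.08 -0.29]
```

>>> {"method": "servo_tool", "body": {
  "rows": [
    [0,0,0,0,0,0],
    [0,0,0,0,0,0],
    [0,0,5,0,0,0],
    [0,0,10,0,0,0],
    [0,0,15,0,0,0]
  ]
}}

```text
clock: 5.95
tool_pos: [0.5112, -0.2327, 0.2701]
orientation: [-88.8, 89.8, 148.5]
force: [0.2, -0.2, -2.2]
opening: 0.036
```

```bash
python3 log.py;python3 err.py -123 0
```

```text
5.95 [  18.3   42.2  -24.2   41.4 -108.1  105.5] [ 0.5112 -0.2327  0.2701] [-88.8  89.8 148.5] [ 0.2 -0.2 -2.2] 0.036
x [ 0.5112 -0.2327  0.2701] rotvec to go [-0.1  -0.16 -0.3 ]
```

>>> {"method": "servo_tool", "body": {
  "rows": [
    [0,0,20,0,0,0],
    [0,0,25,0,0,0],
    [0,0,25,0,0,0],
    [0,0,20,0,0,0],
    [0,0,0,0,0,0]
  ]
}}

```text
clock: 6.37
tool_pos: [0.5113, -0.2327, 0.3645]
orientation: [149.4, 89.6, 26.8]
force: [-0.1, -0.6, -2.0]
opening: 0.0361
```

>>> {"method": "servo_tool", "body": {
  "rows": [
    [0,0,0,-3.77,-5.81,0],
    [0,0,0,-3.77,-5.81,0],
    [0,0,0,-3.77,-5.81,0],
    [0,0,0,-3.77,-5.81,0],
    [0,0,0,-3.77,-5.81,0]
  ]
}}

```text
clock: 6.78
tool_pos: [0.511, -0.2327, 0.3603]
orientation: [89.9, 55.1, -32.8]
force: [-0.0, 0.5, -0.8]
opening: 0.0361
```

```bash
python3 log.py;python3 err.py -123 0
```

```text
6.7833 [  17.9   35.8  -22.8   43.9 -113.8   76.3] [ 0.511  -0.2327  0.3603] [ 89.9  55.1 -32.8] [-0.   0.5 -0.8] 0.0361
x [ 0.511  -0.2327  0.3603] rotvec to go [18.99 29.25 -0.29]
```

Good; 21 more flip rows.

>>> {"method": "servo_tool", "body": {
  "rows": [
    [0,0,0,-3.77,-5.81,0],
    [0,0,0,-3.77,-5.81,0],
    [0,0,0,-3.77,-5.81,0],
    [0,0,0,-3.77,-5.81,0],
    [0,0,0,-3.77,-5.81,0]
  ]
}}

```text
clock: 7.2
tool_pos: [0.511, -0.2327, 0.3603]
orientation: [89.8, 20.5, -32.9]
force: [-0.2, -0.5, -1.3]
opening: 0.0358
```

>>> {"method": "servo_tool", "body": {
  "rows": [
    [0,0,0,-3.77,-5.81,0],
    [0,0,0,-3.77,-5.81,0],
    [0,0,0,-3.77,-5.81,0],
    [0,0,0,-3.77,-5.81,0],
    [0,0,0,-3.77,-5.81,0]
  ]
}}

```text
clock: 7.62
tool_pos: [0.511, -0.2327, 0.3603]
orientation: [89.7, -14.1, -32.9]
force: [0.2, 0.2, -1.3]
opening: 0.0361
```

>>> {"method": "servo_tool", "body": {
  "rows": [
    [0,0,0,-3.77,-5.81,0],
    [0,0,0,-3.77,-5.81,0],
    [0,0,0,-3.77,-5.81,0],
    [0,0,0,-3.77,-5.81,0],
    [0,0,0,-3.77,-5.81,0]
  ]
}}

```text
clock: 8.03
tool_pos: [0.511, -0.2327, 0.3603]
orientation: [89.7, -48.8, -32.9]
force: [-0.0, -0.3, -0.6]
opening: 0.0359
```

>>> {"method": "servo_tool", "body": {
  "rows": [
    [0,0,0,-3.77,-5.81,0],
    [0,0,0,-3.77,-5.81,0],
    [0,0,0,-3.77,-5.81,0],
    [0,0,0,-3.77,-5.81,0],
    [0,0,0,-3.77,-5.81,0]
  ]
}}

```text
clock: 8.45
tool_pos: [0.511, -0.2327, 0.3603]
orientation: [89.4, -83.4, -32.7]
force: [0.1, -0.2, -0.0]
opening: 0.0358
```

>>> {"method": "servo_tool", "body": {
  "rows": [
    [0,0,0,-3.77,-5.81,0],
    [0,0,0,0,0,0],
    [0,0,0,0,0,0]
  ]
}}

```text
clock: 8.7
tool_pos: [0.511, -0.2327, 0.3602]
orientation: [81.7, -89.8, -25.0]
force: [0.5, 1.2, -0.8]
opening: 0.0362
```

```bash
python3 log.py;python3 err.py -123 1
python3 - <<'E'
from h import *
ps=[]
for n in ('scene','side'):
    p,d,c=snap(n);np.savez(f'pics/{n}1.npz',p=p,d=d,**{k:np.array(c[k]) for k in ('fx','fy','cx','cy','origin','rotation')});ps.append(p)
a=cv2.resize(ps[0][130:300,150:330],(400,378));b=cv2.resize(ps[1][90:260,180:360],(400,378))
cv2.imwrite('pics/flip.png',cv2.cvtColor(np.hstack([a,b]),cv2.COLOR_RGB2BGR))
E
```

```text
8.7 [  17.7   36.   -22.3   43.6 -114.1  -68.5] [ 0.511  -0.2327  0.3602] [ 81.7 -89.8 -25. ] [ 0.5  1.2 -0.8] 0.0362
x [ 0.511  -0.2327  0.3602] rotvec to go [-0.1  -0.22  0.26]
```

View pics/flip.png

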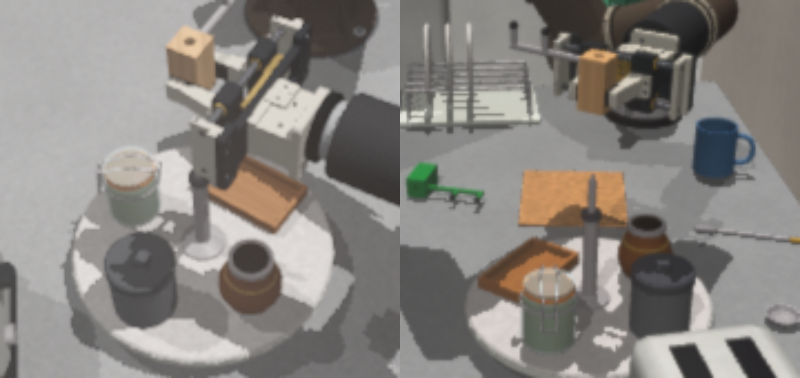

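```bash
cat > t4.py <<'E'
from ik import *
from h import pts,onz
import cv2
U,V=np.meshgrid(np.arange(512),np.arange(384))
for n in ('scene','side'):
    z=np.load(f'pics/{n}1.npz');c={k:z[k] for k in z};X=pts(c,U,V,z['d'])
    hsv=cv2.cvtColor(z['p'],cv2.COLOR_RGB2HSV)
    r=np.hypot(X[...,0]-.52,X[...,1]+.222)
    for a,b in ((.1,.17),(.2,.25)):
        m=(r<.03)&(X[...,2]>a)&(X[...,2]<b);print(n,'col',a,m.sum(),X[m].mean(0).round(4) if m.any() else '')
    m=((hsv[...,1]>90)&(hsv[...,0]<20)&(X[...,2]>.045)&(X[...,2]<.08)&(X[...,0]<.53)&(X[...,1]>-.24)&(X[...,1]<-.05)).astype(np.uint8)
    p=X[m>0][:,:2];print(n,'tray',m.sum(),cv2.minAreaRect((p*1000).astype(np.float32)))
    m=(X[...,2]>.33)&(X[...,2]<.46)&(np.hypot(X[...,0]-.52,X[...,1]+.222)<.04)&(hsv[...,1]>80)&(hsv[...,0]<25)
    p=X[m];print(n,'hub',m.sum(),p.min(0).round(3),p.max(0).round(3))
    e=np.array([np.cos(np.radians(147)),np.sin(np.radians(147))]);s=(X[...,:2]-[.52,-.222])@e;l=(X[...,:2]-[.52,-.222])@np.array([-e[1],e[0]])
    m=(s>.035)&(s<.125)&(abs(l)<.015)&(X[...,2]>.3);k=m&(s<.07)
    p=np.c_[s[m],X[m][:,2]];print('rod pts',len(p),'z range',np.percentile(p[:,1],[2,50,98]).round(3) if len(p) else '')
    if k.sum()>5: 
        mm=m&(X[...,2]<.40);print('rod slope',np.polyfit(s[mm],X[mm][:,2],1).round(3))
E
python3 t4.py
```

```text
scene col 0.1 113 [ 0.5261 -0.2183  0.1342]
scene col 0.2 0 
scene tray 672 ((445.8611755371094, -140.83566284179688), (118.61184692382812, 86.71123504638672), 51.55469512939453)
scene hub 9 [ 0.516 -0.216  0.356] [ 0.538 -0.196  0.407]
rod pts 178 z range [0.398 0.406 0.433]
rod slope [0.185 0.384]
side col 0.1 138 [ 0.5181 -0.2285  0.1352]
side col 0.2 40 [ 0.5188 -0.2247  0.2215]
side tray 558 ((439.3757629394531, -153.66448974609375), (146.76727294921875, 84.86261749267578), 49.689910888671875)
side hub 418 [ 0.497 -0.251  0.338] [ 0.546 -0.2    0.409]
rod pts 154 z range [0.396 0.404 0.432]
rod slope [0.01  0.397]
```

>>> {"method": "servo_tool", "body": {
  "rows": [
    [-0.9,0.6,0,-0.05,-0.1,-3.9],
    [-0.9,0.5,0,-0.05,-0.1,-3.9],
    [0,0,-30,0,0,0],
    [0,0,-30,0,0,0],
    [0,0,-25,0,0,0]
  ]
}}

```text
clock: 9.22
tool_pos: [0.5091, -0.2318, 0.2732]
orientation: [-157.1, -90.0, -154.0]
force: [-0.3, 0.0, -1.0]
opening: 0.0358
```

>>> {"method": "servo_tool", "body": {
  "rows": [
    [0,0,0,0,0,0],
    [0,0,0,0,0,0]
  ]
}}

```text
clock: 9.38
tool_pos: [0.5096, -0.2315, 0.2747]
orientation: [2.2, -89.8, 46.7]
force: [0.7, 0.2, 0.8]
opening: 0.0358
```

```bash
python3 log.py;python3 err.py -131 1
python3 - <<'E'
from h import *
p,d,c=snap('side');np.savez(f'pics/side2.npz',p=p,d=d)
cv2.imwrite('pics/pre.png',cv2.cvtColor(cv2.resize(p[120:240,220:350],(780,720)[:2])[:600],cv2.COLOR_RGB2BGR))
E
```

```text
9.3833 [  15.7   44.6  -17.    36.7 -113.6  -73.5] [ 0.5096 -0.2315  0.2747] [  2.2 -89.8  46.7] [0.7 0.2 0.8] 0.0358
x [ 0.5096 -0.2315  0.2747] rotvec to go [ 0.12 -0.12  0.05]
```

View pics/pre.png

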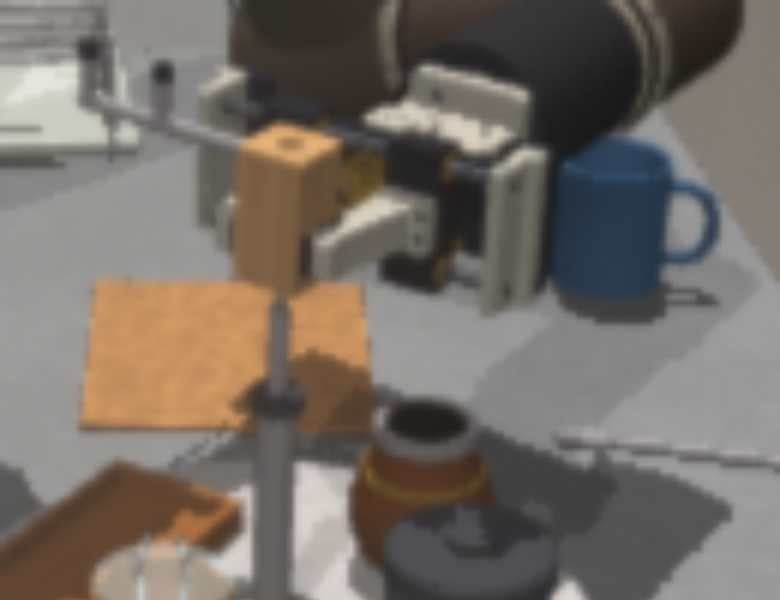

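>>> {"method": "servo_tool", "body": {
  "rows": [
    [0,0,-6,0,0,0],
    [0,0,-5,0,0,0],
    [0,0,-5,0,0,0],
    [0,0,-4,0,0,0],
    [0,0,0,0,0,0]
  ]
}}

```text
clock: 9.85
tool_pos: [0.5092, -0.2315, 0.2543]
orientation: [-77.5, -89.8, 126.4]
force: [-0.8, 0.4, -0.9]
opening: 0.0358
```

```bash
python3 log.py
```

```text
9.85 [  15.8   46.   -17.1   36.2 -112.3  -74.7] [ 0.5092 -0.2315  0.2543] [-77.5 -89.8 126.4] [-0.8  0.4 -0.9] 0.0358
```

Past the nose by ~10 mm with no load. Continue.

>>> {"method": "servo_tool", "body": {
  "rows": [
    [0,0,-4,0,0,0],
    [0,0,-4,0,0,0],
    [0,0,-4,0,0,0],
    [0,0,0,0,0,0]
  ]
}}

```text
clock: 10.18
tool_pos: [0.5091, -0.2314, 0.2419]
orientation: [-64.8, -89.9, 113.7]
force: [-1.4, 2.7, -3.2]
opening: 0.0357
```

>>> {"method": "servo_tool", "body": {
  "rows": [
    [0,0,-6,0,0,0],
    [0,0,-6,0,0,0],
    [0,0,-4,0,0,0],
    [0,0,0,0,0,0]
  ]
}}

```text
clock: 10.52
tool_pos: [0.5089, -0.2313, 0.2258]
orientation: [-52.2, -89.8, 101.1]
force: [-3.9, 3.8, -1.0]
opening: 0.0359
```

```bash
python3 log.py; python3 err.py -131 1
```

```text
10.5167 [  15.9   48.2  -17.2   35.6 -110.6  -76.1] [ 0.5089 -0.2313  0.2258] [-52.2 -89.8 101.1] [-3.9  3.8 -1. ] 0.0359
x [ 0.5089 -0.2313  0.2258] rotvec to go [0.15 0.03 0.08]
```

>>> {"method": "servo_tool", "body": {
  "rows": [
    [-0.4,0.4,-5,0,0,0],
    [0,0,-5,0,0,0],
    [0,0,-3,0,0,0],
    [0,0,0,0,0,0]
  ]
}}

```text
clock: 10.85
tool_pos: [0.5088, -0.2311, 0.2126]
orientation: [-72.2, -89.9, 121.2]
force: [-2.8, 2.9, -2.8]
opening: 0.0362
```

>>> {"method": "servo_tool", "body": {
  "rows": [
    [0,0,-1,0,0,0],
    [0,0,-1,0,0,0],
    [0,0,0,0,0,0]
  ]
}}

```text
clock: 11.1
tool_pos: [0.5089, -0.2311, 0.2118]
orientation: [-77.7, -89.8, 126.6]
force: [-2.9, 3.8, 0.8]
opening: 0.0358
```

```bash
python3 log.py
```

```text
11.1 [  16.    49.2  -17.2   35.3 -109.7  -76.8] [ 0.5089 -0.2311  0.2118] [-77.7 -89.8 126.6] [-2.9  3.8  0.8] 0.0358
```

>>> {"method": "servo_tool", "body": {
  "rows": [
    [-0.3,0.3,-1,0,0,0],
    [0,0,-1,0,0,0],
    [0,0,0,0,0,0],
    [0,0,0,0,0,0]
  ]
}}

```text
clock: 11.43
tool_pos: [0.5089, -0.2309, 0.2108]
orientation: [-67.4, -89.8, 116.3]
force: [-2.4, 1.2, 5.2]
opening: 0.0354
```

```bash
python3 log.py
```

```text
11.4333 [  16.    49.3  -17.2   35.3 -109.7  -76.9] [ 0.5089 -0.2309  0.2108] [-67.4 -89.8 116.3] [-2.4  1.2  5.2] 0.0354
```

>>> {"method": "servo_tool", "body": {
  "rows": [
    [0,0,0,0,0,0],
    [0,0,0,0,0,0],
    [0,0,0,0,0,0],
    [0,0,0,0,0,0],
    [0,0,0,0,0,0]
  ],
  "fingers": 80
}}

```text
clock: 11.85
tool_pos: [0.5088, -0.2309, 0.2096]
orientation: [-90.2, -89.8, 139.2]
force: [0.2, 0.9, 1.1]
opening: 0.0639
```

>>> {"method": "servo_tool", "body": {
  "rows": [
    [0,0,0,0,0,0],
    [0,0,0,0,0,0],
    [0,0,0,0,0,0],
    [0,0,0,0,0,0]
  ]
}}

```text
clock: 12.18
tool_pos: [0.5087, -0.2308, 0.2097]
orientation: [-85.0, -89.8, 133.9]
force: [0.2, -0.1, 0.4]
opening: 0.0798
```

>>> {"method": "servo_tool", "body": {
  "rows": [
    [6,7,0,0,0,0],
    [13,15,0,0,0,0],
    [20,23,0,0,0,0],
    [20,23,0,0,0,0],
    [20,23,5,0,0,0]
  ]
}}

```text
clock: 12.6
tool_pos: [0.5885, -0.1384, 0.2144]
orientation: [-67.7, -89.9, 116.6]
force: [-0.3, -0.4, -0.9]
opening: 0.08
```

>>> {"method": "servo_tool", "body": {
  "rows": [
    [20,23,15,0,0,0],
    [10,12,15,0,0,0],
    [0,0,0,0,0,0],
    [0,0,0,0,0,0]
  ]
}}

```text
clock: 12.93
tool_pos: [0.6183, -0.1036, 0.2447]
orientation: [-108.3, -89.8, 157.3]
force: [-0.7, 0.0, -0.7]
opening: 0.08
```

```bash
python3 log.py
cat > t5.py <<'E'
from ik import *
from h import *
U,V=np.meshgrid(np.arange(512),np.arange(384));ps=[]
for n in ('scene','side'):
    p,d,c=snap(n);X=pts(c,U,V,d);ps.append(p);np.savez(f'pics/{n}3.npz',p=p,d=d)
    hsv=cv2.cvtColor(p,cv2.COLOR_RGB2HSV);r=np.hypot(X[...,0]-.5185,X[...,1]+.2205)
    hub=(r<.035)&(X[...,2]>.18)&(hsv[...,1]>70);q=X[hub];print(n,'hub z',np.percentile(q[:,2],[1,99]).round(4))
    m=(r>.04)&(r<.13)&(X[...,2]>.235)&(X[...,2]<.262)&(X[...,0]<.5);q=X[m];w=(q[:,:2]-[.5185,-.2205]);print('rod az',np.degrees(np.arctan2(*np.median(w/np.linalg.norm(w,axis=1)[:,None],0)[::-1])).round(1),m.sum(),'slope',np.polyfit(np.linalg.norm(w,axis=1),q[:,2],1).round(3))
    o=np.load(f'pics/{n}0.npz')['p'];df=cv2.absdiff(o,p).max(2)
    t=((hsv[...,1]>90)&(hsv[...,0]<20)&(X[...,2]>.045)&(X[...,2]<.08)&(X[...,0]<.53)&(X[...,1]>-.24)&(X[...,1]<-.05));print('tray',cv2.minAreaRect((X[t][:,:2]*1000).astype(np.float32)))
a=cv2.resize(ps[0][150:290,160:320],(400,350));b=cv2.resize(ps[1][140:280,200:360],(400,350))
cv2.imwrite('pics/end.png',cv2.cvtColor(np.hstack([a,b]),cv2.COLOR_RGB2BGR))
E
python3 t5.py
```

```text
12.9333 [  22.3   55.6    4.8   32.9 -124.3  -70.1] [ 0.6183 -0.1036  0.2447] [-108.3  -89.8  157.3] [-0.7  0.  -0.7] 0.08
scene hub z [0.1912 0.2608]
rod az 136.6 87 slope [0.024 0.251]
tray ((439.2486877441406, -148.30133056640625), (139.89056396484375, 86.92610168457031), 51.270713806152344)
side hub z [0.1836 0.2596]
rod az 140.3 84 slope [0.02  0.249]
tray ((441.10650634765625, -154.00885009765625), (143.54342651367188, 88.62938690185547), 52.66786193847656)
```

View pics/end.png

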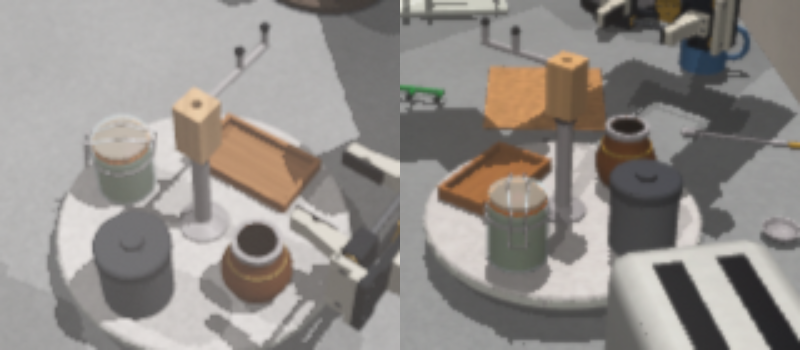

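The picture shows the hub down on the collar with the pegs up. The rod points over the tray, the other things look unmoved, and the gripper is clear. I'm handing in now.

```bash
python3 -c "
from plant import ctrl
print(ctrl.close_job())"
```

```text
the job is handed in; nothing more can be done
None
```

The hanger arm is back on its pin the right way up, with its pegs over the tray, and the job is handed in at about 13 s on the robot's clock. No verdict was reported.

**What I did:** I gripped the hub level from the side and lifted it about 120 mm off the pin. I then rolled it 180° about the tool axis, turned it 8° to line the rod up with the tray, and lowered it onto the shoulder. I let go once the force sensor felt light contact (about 5 N), then backed the gripper off by about 165 mm.

**Last checks from the cameras:**
- **Seating:** the hub top measured 0.260 m, which is fully down on the shoulder, and the rod is level to within about 0.025 rad.
- **Aim:** the rod points at about 138.5°, the average of 136.6° and 140.3° from the two cameras, which disagree a little. The tray's centre lies at about 140°, so the point between the pegs should be within about 1 cm of it.
- **Other things on the turntable:** the measured tray position agrees with the earlier views to within the scatter of the measurement (about 1 cm). The jar, gourd and canister look unmoved in the pictures, but I did not measure them again.
- **Contact:** the gripper was clear of everything, and the side forces while lowering stayed under about 5 N.

No check failed.

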